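Seat the panel meter in its test nest

TASK

Pick the LCD panel meter from among the parts on the bench, lay it display up on the pad in the long rectangular recess of the aluminium test nest, then press it down on the stiff pad until its face is flush with the top of the nest, and let go. Leave it lying level there.

Things in the scene. Friction and masses are not known exactly. Their poses are not given: they have to be found in the camera images.
- meter_center (a point): centre (half-way up) of the black LCD panel meter, 40 x 72 x 21 mm (own x, y, z), 60 g, loose on the bench, display up. Lower 12 mm: body 34 x 64 mm; upper 9 mm: bezel 40 x 72 mm. z points up out of the display, y along the long side. Grip it across x (40 mm) by the bezel, fingertips at least 6 mm above its underside, as they must stay above the nest's top when it is laid in
- nest_recess (a point): centre of the mouth of the rectangular recess, level with the top face, 34 mm above the bench, of the test nest: an aluminium block 100 x 150 x 34 mm, fixed. The recess is 51 mm along this frame's x by 83 mm along y, with a 4 mm chamfer: 5 mm to spare round the meter, long side along y, either way round. z up. Two small round holes lie 65 mm away toward +y
- nest_pad (a joint): travel (m) of the grey pad with brass contacts that is the floor of the recess. At 0 it lies 5 mm below the nest's top; it starts at 0 to 0.003, so a meter laid on it stands 13 to 16 mm proud. It slides straight down under about 6 N, stays where left and stops at 0.016: the meter's face is then flush. Press on the middle of the meter with closed fingertips
Not all that is in view belongs to the job. Leave any red look-alike of the part that bears meter_center alone.

How it is judged:
On the way:
1. the meter lies in the recess on the pad, still standing proud of the nest (horizontal distance between meter_center and nest_recess below 0.014 m and z of meter_center in the frame of nest_recess between -0.0055 and 0.0085 m and angle between meter_center's own z axis and vertical below 0.2 rad), for 0.1 s.
At the end, for the whole second after the job is handed in: The meter lies display up and level (within 7 degrees) in the rectangular recess, within 12 mm of its centre and 14 degrees of its long direction, its face within 3 mm of flush with the nest's top, the pad pressed down at least 13 mm and at rest (horizontal distance between meter_center and nest_recess below 0.012 m and z of meter_center in the frame of nest_recess below -0.0075 m and angle between meter_center's own z axis and vertical below 0.12 rad and angle between the y axis of meter_center and the y axis of nest_recess, either way round below 0.25 rad and value of joint nest_pad above 0.013 m and velocity of joint nest_pad below 0.01 m/s); the robot touches nothing.
It also fails if it takes over 40 s, if anything falls off the work surface, if the arm or the gripper's body presses on something with over 40 N, if the wrist force passes 120 N, or if a joint passes its speed limit or range.

ROBOT

A 6-joint arm with a two-finger parallel gripper is mounted at the origin on a cart in front of the work surface, level with it; the furniture and walls round the work are solid. World frame = base frame: x ahead of the robot, y to its left, z up, the work surface at z = 0. Lengths are in m, angles in rad, forces in N, time in s.
With the tool pointing down it reaches from about 0.35 to 0.95 m from the base axis. Payload 17.4 kg.
Tool frame: the origin (TCP) lies midway between the tips of the shut fingers; the grasp point (between the pads) lies 19 mm behind it; z points along the fingers, x is the direction in which the jaws open and shut, and the axes are right-handed (so a half turn about z gives the same grasp; the last joint's range is limited). The gripper opens to 93 mm and grips with 3 to 60 N. Pads are 15 mm wide; open, the fingers measure 128 mm over their backs; the gripper's body (75 mm by 188 mm) begins 65 mm behind the grasp point.
Start: joints at [1.214, 0.116, 1.442, -0, 1.584, -0.038], TCP at [0.212, 0.641, 0.186] pointing down, gripper open.
Joint ranges: [-2.83, 2.83], [-0.83, 2.19], [0.07, 2.5], [-1.14, 4.28], [0.01, 3], [-2.97, 2.97]. Speed limits (rad/s): [1.89, 1.89, 2.22, 3.14, 3.14, 3.14].

INTERFACE

Orientations are given as a rotation vector (axis times angle).
In Python, from rig import telemetry, optics, r, models gives the robot as it stands.
- The arm moves only by the tool drive_tool, never from a script. Its argument "steps" is a list of rows, each a list of 7 numbers: the finger opening in m, from 0 to 0.093, then the shift along the tool's x, y, z in m, then the turn, a rotation vector about the tool's x, y, z in rad. In form: [[claw, x, y, z, ax, ay, az], ...]. A call has 1 to 10 rows; each row shifts and turns the commanded pose from where the row before left it, along the tool's axes as they then stand; what a row does not reach is not made up. A row lasts 1/12 s, in which the tool goes at most 41.7 mm and 7.16 degrees, less where a joint would pass 70% of its speed; a pose out of reach is approached as far as the arm can. A call with a gripper value outside its range is refused whole. The fingers move at their own pace and stop on an object; "grip_force" is the grip in N (left out, the last holds). Time passes only in rows, so rows that do not move let the fingers close. It gives the time, the measured TCP pose, the force and the opening at its end, in the units of the state.
- telemetry.observe(): the state, without advancing time (a new reading comes with each control period).
- optics.grab_frame(name): name is "scene" or "top" or "wrist"; returns a dict with "img" (480x640x3 uint8, red, green, blue), "fx", "fy", "cx", "cy" (pixels), "k1" (the pictures are not rectified: a ray, as slopes to the right and down, at radius r is drawn at 1 + k1 r^2 times it, then the intrinsics apply), "position" and "rotation" of the camera in the world. Camera axes: x right, y up, looking along -z (the intrinsics and any distortion apply to the point x, -y, -z); pixel columns grow to the right and rows downward; lengths in m; the calibration is good to about 2 mm. A picture is of the moment at which its call begins. There is no depth.
- r.job_done(): hands the job in, once; it reports no verdict.
Trained networks look in a picture, given as the dict that the camera call returned (one of the last four; its "shot" number tells which), for a name from the list of things; names that differ only in an ending like _2 or _b are one class to them, and where a whole thing is asked for, a point or a joint stands for the part that bears it (a point fixed in the world has none). Each returns a list of dicts, best first, with "score" (0 to 1); they miss things now and then, are a little off and sometimes report something else, mostly with a low value. They report only what shows in the picture. A call takes as long as a camera call. They do not tell look-alikes from the thing itself.
- models.look_for(picture, label): "position" ([column, row] in pixels, amid what is visible of it).
- models.silhouettes(picture, label): "pixels" (480x640 bool, what is visible of it) and "position" ([column, row] in pixels, amid what is visible of it).
- models.pinpoint(picture, label): "position" ([column, row] in pixels: a listed point, or the origin of a listed thing).
The state is a dict: "t": time; "joint_pos": joint angles; "qvel": joint speeds; "joint_torque": joint torques, N m; "tcp_pos": TCP position; "tcp_rot": TCP orientation; "contact_force": force on the tool from outside, world axes, zero at the start; "moment": the same for the moment, N m; "opening": finger opening in m.
Only numpy, scipy, OpenCV 4.12 (cv2) and the standard library are available. Lean on these libraries where they do the work, as an engineer would, in place of code of your own. Each camera call takes 0.05 s, during which the arm holds its last target. There are 200 camera calls.

## Working session

There is one attempt and no reset: what is moved stays moved. The work goes in short steps, Python scripts to look and compute and a tool call to move; the robot and the scene stay as the last step left them, time stands still between calls to the robot, and variables do not carry over. Pictures are saved under pics/ and viewed, about 8 in all and at most 12, crops included, and the job is handed in when it is done.

Besides the shell and the picture viewer there is one more tool, called as name(argument=value, ...) on one line, values as JSON. drive_tool: Moves the arm, as the interface text tells. Its arguments: {"type":"object","properties":{"steps":{"type":"array","items":{"type":"array","items":{"type":"number"}}},"grip_force":{"type":"number"}},"required":["steps"]}

```bash
mkdir -p pics; cat > h.py <<'E'
import numpy as np, cv2
from rig import telemetry, optics, r, models
from scipy.spatial.transform import Rotation as R
def rot(c):
    a=np.array(c["rotation"],float)
    if a.shape==(3,3): return a
    return R.from_rotvec(a).as_matrix() if a.size==3 else R.from_quat(a).as_matrix()
def unproj(c,px,z):
    K=np.array([[c["fx"],0,c["cx"]],[0,c["fy"],c["cy"]],[0,0,1]],float)
    # forward: d = u*(1+k1 r^2)
    s=cv2.undistortPoints(np.array(px,float).reshape(-1,1,2),K,np.array([c["k1"],0,0,0],float)).reshape(-1,2)
    d=np.c_[s[:,0],-s[:,1],-np.ones(len(s))]@rot(c).T
    p=np.array(c["position"]); t=(z-p[2])/d[:,2]
    return p+d*t[:,None]
def save(c,n): cv2.imwrite("pics/"+n,c["img"][:,:,::-1])
E
python3 - <<'E'
from h import *
for n in ("scene","top","wrist"):
    c=optics.grab_frame(n); save(c,n+"0.png")
    print(n,np.round(c["position"],3),np.round(c["rotation"],3).tolist(),c["fx"],c["k1"])
    for l,z in (("meter_center",.0105),("nest_recess",.034),("nest_pad",.029)):
        for f in (models.look_for,models.pinpoint):
            for d in f(c,l)[:4]: print(l,f.__name__,round(d["score"],2),np.round(d["position"]),np.round(unproj(c,d["position"],z)[0],3))
a=cv2.imread("pics/scene0.png");b=cv2.imread("pics/top0.png")
cv2.imwrite("pics/both0.png",cv2.resize(np.vstack([a,b]),None,fx=.62,fy=.62,interpolation=cv2.INTER_AREA))
E
```

```text
scene [ 0.086 -0.618  0.439] [1.067, -0.308, -0.457] 459.58887955001944 -0.005480724211641257
meter_center call 0.85 [247. 217.] [0.427 0.298 0.011]
meter_center call 0.77 [353. 262.] [0.526 0.01  0.011]
meter_center call 0.87 [354. 264.] [0.524 0.003 0.011]
meter_center call 0.77 [247. 218.] [0.424 0.293 0.011]
nest_recess call 0.69 [417. 308.] [ 0.511 -0.19   0.034]
nest_recess call 0.94 [424. 300.] [ 0.534 -0.181  0.034]
nest_pad call 0.75 [426. 304.] [ 0.535 -0.183  0.029]Traceback (most recent call last):
  File "<stdin>", line 7, in <module>
ValueError: it knows: meter_center, nest_recess
```

```bash
python3 - <<'E'
from h import *
for n in ("top","wrist"):
    c=optics.grab_frame(n); save(c,n+"0.png")
    print(n,np.round(c["position"],3))
    for l,z in (("meter_center",.0105),("nest_recess",.034)):
        for f in (models.look_for,models.pinpoint):
            for d in f(c,l)[:4]: print(l,round(d["score"],2),np.round(d["position"]),np.round(unproj(c,d["position"],z)[0],3))
E
```

```text
top [0.275 0.065 1.117]
meter_center 0.87 [191. 288.] [0.429 0.313 0.01 ]
meter_center 0.78 [339. 227.] [0.531 0.011 0.01 ]
meter_center 0.88 [337. 229.] [0.527 0.014 0.01 ]
meter_center 0.82 [193. 291.] [0.423 0.308 0.01 ]
nest_recess 0.57 [437. 214.] [ 0.537 -0.185  0.034]
wrist [0.135 0.666 0.384]
```

View pics/top0.png

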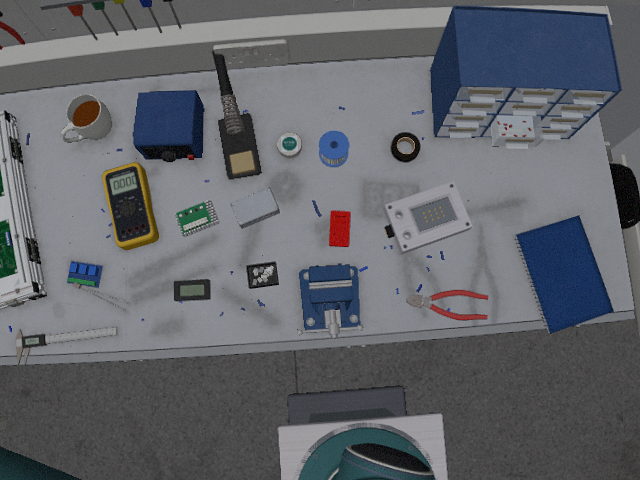

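View pics/scene0.png

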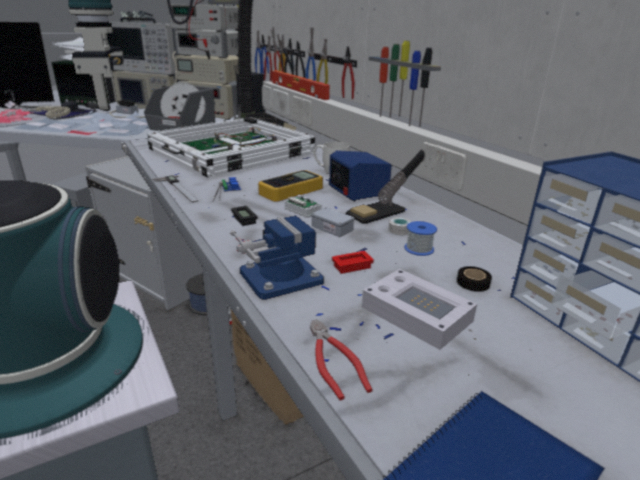

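Candidates in the top image: the black meter with LCD at (192,290), a red look-alike at (340,228), the yellow multimeter at (130,205), the calliper display at (30,340) and a black tray at (263,275). I choose the black one at (192,290). The nest is at (430,217), with its recess at (440,213) and its round holes on the left, toward +y.

```bash
python3 - <<'E'
from h import *
s=telemetry.observe(); print({k:np.round(v,3).tolist() for k,v in s.items()}); print(R.from_rotvec(s["tcp_rot"]).as_matrix().round(3).tolist())
c=optics.grab_frame("top")
for d in models.silhouettes(c,"meter_center")[:2]:
    m=d["pixels"].astype(np.uint8); pts=cv2.findNonZero(m); b=cv2.boxPoints(cv2.minAreaRect(pts))
    w=unproj(c,b,.021)[:,:2]; print(np.round(d["position"]),w.mean(0).round(3),[(np.round(np.hypot(*(w[(i+1)%4]-w[i])),3),np.round(np.arctan2(*(w[(i+1)%4]-w[i])[::-1]),3)) for i in (0,1)])
    for d2 in models.silhouettes(c,"nest_recess")[:1] if 0 else []: pass
i=c["img"][:,:,::-1]
cv2.imwrite("pics/crop.png",np.hstack([cv2.resize(i[265:315,165:225],(384,320),interpolation=2),cv2.resize(i[165:265,370:490],(384,320),interpolation=2)]))
w=optics.grab_frame("wrist"); print(rot(w).round(3).tolist(),np.round(w["position"],3))
E
```

```text
{'t': 0.8, 'joint_pos': [1.214, 0.116, 1.442, 0.0, 1.584, -0.038], 'qvel': [-0.001, 0.0, -0.0, 0.0, 0.001, 0.001], 'joint_torque': [-0.001, -72.1, -62.27, 0.078, 0.019, -0.0], 'tcp_pos': [0.212, 0.641, 0.186], 'tcp_rot': [-2.546, -1.841, -0.0], 'contact_force': [-1.138, -0.158, 0.247], 'moment': [-0.036, 0.037, 0.013], 'opening': 0.093}
[[0.313, 0.95, 0.0], [0.95, -0.313, 0.0], [0.0, -0.0, -1.0]]
[190. 289.] [0.425 0.308] [(np.float64(0.076), np.float64(-1.641)), (np.float64(0.041), np.float64(3.101))]
[340. 226.] [0.526 0.01 ] [(np.float64(0.074), np.float64(-0.125)), (np.float64(0.044), np.float64(-1.695))]
[[0.313, -0.909, -0.273], [0.95, 0.3, 0.091], [-0.001, -0.288, 0.958]] [0.135 0.666 0.384]
```

View pics/crop.png

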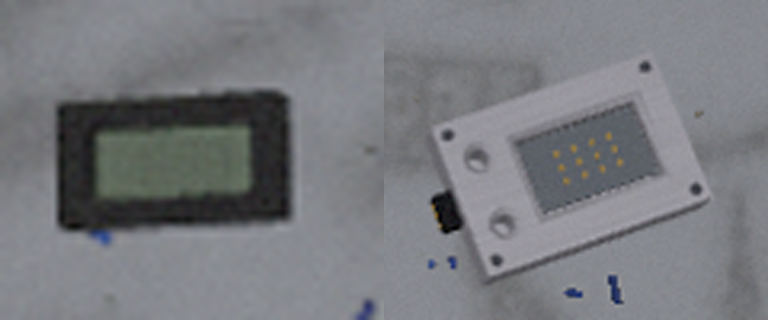

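Crop: the black bezel with green LCD at (192,290) is the meter. The nest's recess with its brass contacts sits near (433,211), with the holes on the +y side. I'll move above the meter.

drive_tool(steps=[[0.093, -0.025, 0.031, 0, 0, 0, 0], [0.093, -0.025, 0.031, 0, 0, 0, 0], [0.093, -0.025, 0.031, 0, 0, 0, 0], [0.093, -0.025, 0.031, 0, 0, 0, 0], [0.093, -0.025, 0.031, 0, 0, 0, 0], [0.093, -0.025, 0.031, 0, 0, 0, 0], [0.093, -0.025, 0.031, 0, 0, 0, 0], [0.093, -0.025, 0.031, 0, 0, 0, 0], [0.093, -0.025, 0.031, 0, 0, 0, 0], [0.093, -0.025, 0.031, 0, 0, 0, 0]], grip_force=20)

```text
t: 1.78
tcp_pos: [0.4282, 0.3047, 0.1865]
tcp_rot: [2.546, 1.841, 0.001]
contact_force: [-0.5, 0.8, -0.5]
opening: 0.0928
```

drive_tool(steps=[[0.093, 0, 0, 0, 0, 0, 0.12], [0.093, 0, 0, 0, 0, 0, 0.12], [0.093, 0, 0, 0, 0, 0, 0.12], [0.093, 0, 0, 0, 0, 0, 0.12], [0.093, 0, 0, 0, 0, 0, 0.12], [0.093, 0, 0, 0, 0, 0, 0.12], [0.093, 0, 0, 0, 0, 0, 0.12], [0.093, 0, 0, 0, 0, 0, 0.12], [0.093, 0, 0, 0, 0, 0, 0.12], [0.093, 0, 0, 0, 0, 0, 0.12]])

```text
t: 2.62
tcp_pos: [0.4276, 0.3064, 0.1862]
tcp_rot: [-3.141, -0.072, -0.0]
contact_force: [0.5, 0.3, 0.6]
opening: 0.0928
```

drive_tool(steps=[[0.093, 0, 0, 0, 0, 0, 0.12], [0.093, 0, 0, 0, 0, 0, 0], [0.093, 0, 0, 0, 0, 0, 0]])

```text
t: 2.87
tcp_pos: [0.4276, 0.3064, 0.1862]
tcp_rot: [-3.14, 0.101, -0.0]
contact_force: [-0.6, -0.8, -0.1]
opening: 0.0927
```

```bash
cat >> h.py <<'E'
def rect(w):
    e=[w[(i+1)%4]-w[i] for i in (0,1)]; l=[np.hypot(*v) for v in e]; v=e[int(np.argmax(l))]
    return w.mean(0), sorted(l), (np.arctan2(v[1],v[0]))%np.pi
def togo(goal,yaw):
    s=telemetry.observe(); M=R.from_rotvec(s["tcp_rot"]).as_matrix()
    print("tcp",np.round(s["tcp_pos"],4),"tilt",np.round(M[:,2],3),"togo tool",np.round(M.T@(np.array(goal)-s["tcp_pos"]),4))
    a=np.arctan2(M[1,0],M[0,0]); print("turn about tool z", np.round(-((yaw-a+np.pi/2)%np.pi-np.pi/2),3), "F",np.round(s["contact_force"],2),"op",s["opening"],"t",s["t"])
E
python3 - <<'E'
from h import *
c=optics.grab_frame("wrist"); save(c,"w1.png")
for d in models.silhouettes(c,"meter_center")[:1]:
    m=d["pixels"].astype(np.uint8); b=cv2.boxPoints(cv2.minAreaRect(cv2.findNonZero(m)))
    hull=cv2.convexHull(cv2.findNonZero(m)).reshape(-1,2)
    w=unproj(c,hull,.021)[:,:2].astype(np.float32); w2=cv2.boxPoints(cv2.minAreaRect(w))
    ce,l,a=rect(w2); print(d["score"],ce,l,a); togo([ce[0],ce[1],.15],a-np.pi/2)
for d in models.pinpoint(c,"meter_center"): print(d["score"],d["position"],unproj(c,d["position"],.0105))
c=optics.grab_frame("top")
x=np.array([(513,138),(640,92),(664,168),(543,215)],float); px=np.c_[370+(x[:,0]-384)/3.2,165+x[:,1]/3.2]
print("nest",rect(unproj(c,px,.034)[:,:2]))
E
```

```text
0.68 [0.4214191 0.3113664] [np.float32(0.040834635), np.float32(0.07363455)] 1.5539279
tcp [0.4276 0.3065 0.1862] tilt [ 0.  0. -1.] togo tool [-0.0065 -0.0045  0.0362]
turn about tool z -0.047 F [-0.37 -0.25  0.23] op 0.0928325881272203 t 2.9667
0.75 [310.9, 211.5] [[0.4185356  0.31036534 0.0105    ]]
0.55 [403.5, 418.4] [[0.52634856 0.01049188 0.0105    ]]
nest (array([ 0.53984548, -0.18011063]), [np.float64(0.05067989827030756), np.float64(0.08686270107802478)], np.float64(1.8490498743646406))
```

View pics/w1.png

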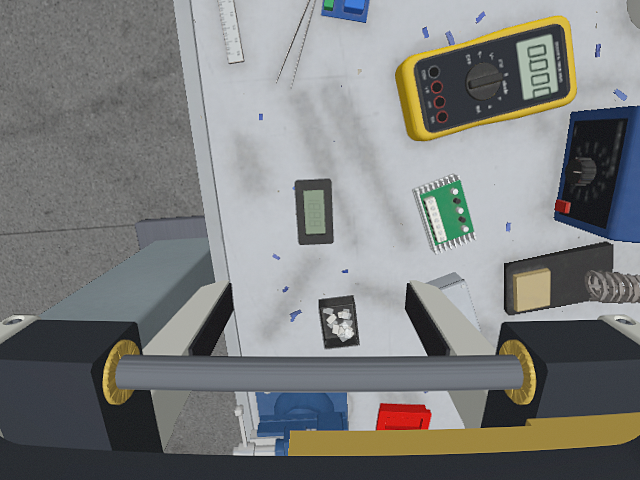

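The wrist view shows the meter at (314,212) with its long side up the image, and it is clear around the fingers. Descending.

drive_tool(steps=[[0.075, -0.006, -0.004, 0.035, 0, 0, -0.047], [0.075, 0, 0, 0.035, 0, 0, 0], [0.075, 0, 0, 0.035, 0, 0, 0], [0.075, 0, 0, 0.03, 0, 0, 0], [0.075, 0, 0, 0.02, 0, 0, 0], [0.075, 0, 0, 0.01, 0, 0, 0], [0.075, 0, 0, 0.006, 0, 0, 0], [0.075, 0, 0, 0.004, 0, 0, 0], [0.075, 0, 0, 0, 0, 0, 0]])

```text
t: 3.82
tcp_pos: [0.4222, 0.311, 0.0116]
tcp_rot: [-3.141, 0.032, -0.001]
contact_force: [-0.2, -0.9, 0.9]
opening: 0.0748
```

```bash
python3 - <<'E'
from h import *
c=optics.grab_frame("wrist"); save(c,"w2.png"); togo([.4214,.3114,.0105],-.017)
for d in models.pinpoint(c,"meter_center")[:2]: print(d["score"],d["position"],unproj(c,d["position"],.0105))
E
```

```text
tcp [0.4223 0.3111 0.0121] tilt [ 0.001  0.001 -1.   ] togo tool [-0.0009 -0.0002  0.0016]
turn about tool z -0.004 F [-0.42 -0.09 -0.34] op 0.07491440112308916 t 3.8667
0.8 [319.7, 273.8] [[0.42233811 0.31055049 0.0105    ]]
```

View pics/w2.png

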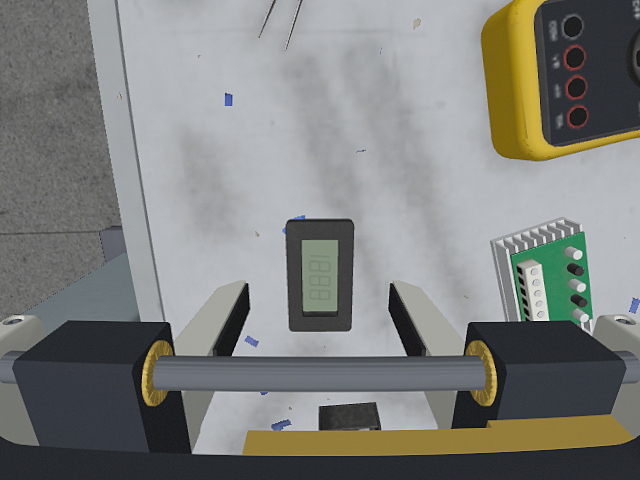

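The meter is centred between the open fingertips at (320,274). I'll close on it and lift.

drive_tool(steps=[[0.075, 0, 0, 0.001, 0, 0, 0], [0.03, 0, 0, 0, 0, 0, 0], [0.03, 0, 0, 0, 0, 0, 0], [0.03, 0, 0, 0, 0, 0, 0], [0.03, 0, 0, 0, 0, 0, 0], [0.03, 0, 0, 0, 0, 0, 0], [0.03, 0, 0, 0, 0, 0, 0], [0.03, 0, 0, 0, 0, 0, 0]], grip_force=25)

```text
t: 4.58
tcp_pos: [0.4219, 0.3108, 0.0101]
tcp_rot: [3.141, -0.033, -0.0]
contact_force: [-0.3, 0.2, -0.1]
opening: 0.033
```

drive_tool(steps=[[0.03, 0, 0, -0.01, 0, 0, 0], [0.03, 0, 0, -0.025, 0, 0, 0], [0.03, 0, 0, -0.035, 0, 0, 0], [0.03, 0, 0, -0.035, 0, 0, 0], [0.03, 0, 0, -0.035, 0, 0, 0], [0.03, 0, 0, -0.03, 0, 0, 0], [0.03, 0, 0, -0.02, 0, 0, 0], [0.03, 0, 0, 0, 0, 0, 0]])

```text
t: 5.25
tcp_pos: [0.4229, 0.3115, 0.206]
tcp_rot: [-3.138, 0.033, -0.009]
contact_force: [1.1, 0.9, 1.2]
opening: 0.03
```

```bash
python3 - <<'E'
from h import *
c=optics.grab_frame("wrist"); save(c,"w3.png"); togo([.54,-.18,.2],1.849-np.pi/2)
s=telemetry.observe(); z=s["tcp_pos"][2]
for d in models.silhouettes(c,"meter_center")[:1]:
    hull=cv2.convexHull(cv2.findNonZero(d["pixels"].astype(np.uint8))).reshape(-1,2)
    print(rect(cv2.boxPoints(cv2.minAreaRect(unproj(c,hull,z+.010)[:,:2].astype(np.float32)))))
E
```

```text
tcp [0.4225 0.3112 0.2031] tilt [ 0.003  0.002 -1.   ] togo tool [0.1278 0.4887 0.0024]
turn about tool z -0.299 F [-0.57 -0.03 -0.25] op 0.029942078387925414 t 5.3
(array([0.42206028, 0.35193413], dtype=float32), [np.float32(0.019975176), np.float32(0.035186924)], np.float32(1.5620385))
```

View pics/w3.png

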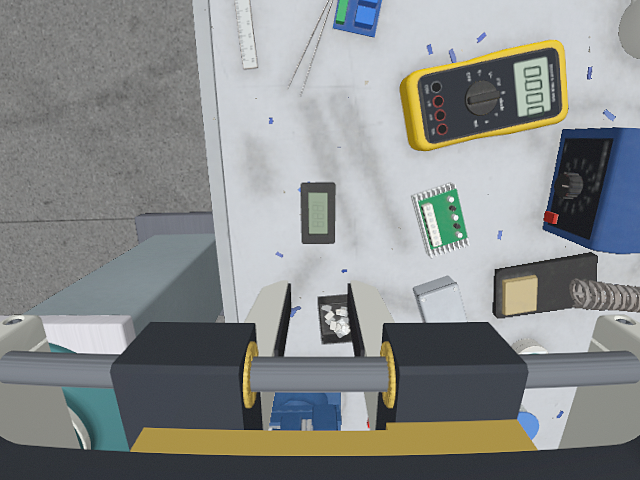

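The grasp missed: the fingers shut to 30 mm and the meter stayed on the bench at (318,213). I'll check where the fingertips project compared with the reported TCP.

```bash
cat >> h.py <<'E'
def proj(c,p):
    q=(np.atleast_2d(p)-np.array(c["position"]))@rot(c); s=np.c_[q[:,0],-q[:,1]]/-q[:,2:3]
    s=s*(1+c["k1"]*(s**2).sum(1,keepdims=True)); return s*[c["fx"],c["fy"]]+[c["cx"],c["cy"]]
E
python3 - <<'E'
from h import *
c=optics.grab_frame("wrist"); s=telemetry.observe(); M=R.from_rotvec(s["tcp_rot"]).as_matrix(); T=np.array(s["tcp_pos"])
print(T, s["tcp_rot"],s["opening"],c["fx"],c["cx"],c["cy"],c["k1"],"cam in tool",M.T@(np.array(c["position"])-T))
for dz in (0,-.01,-.019,-.03,-.04,-.05): print(dz,proj(c,[T+M@[x,y,dz] for x in (-.015,.015) for y in(-.0075,.0075)]).round().tolist())
for d in models.silhouettes(c,"meter_center")[:1]:
    hull=cv2.convexHull(cv2.findNonZero(d["pixels"].astype(np.uint8))).reshape(-1,2)
    print(rect(cv2.boxPoints(cv2.minAreaRect(unproj(c,hull,.021)[:,:2].astype(np.float32)))))
t=optics.grab_frame("top"); print(proj(t,T)); i=t["img"][:,:,::-1]; cv2.imwrite("pics/t3.png",cv2.resize(i[220:380,120:280],(480,480)))
sc=optics.grab_frame("scene"); print(proj(sc,[T,T-[0,0,.05]])); i=sc["img"][:,:,::-1]; p=proj(sc,T)[0].astype(int); print(p)
cv2.imwrite("pics/s3.png",cv2.resize(i[p[1]-80:p[1]+80,p[0]-80:p[0]+80],(480,480)))
cv2.imwrite("pics/c3.png",np.hstack([cv2.imread("pics/t3.png")[:,:300],cv2.imread("pics/s3.png")]))
E
```

```text
[0.42168963 0.31070353 0.19981686] [ 3.14123088e+00 -3.29678678e-02 -4.12793528e-04] 0.029754663448852494 340.21486581105273 318.8112723314979 241.73151603351704 -0.05752063442506989 cam in tool [-0.00031615 -0.08064319 -0.19951804]
0 [[295.0, 262.0], [295.0, 284.0], [343.0, 262.0], [342.0, 284.0]]
-0.01 [[294.0, 268.0], [294.0, 291.0], [344.0, 268.0], [344.0, 291.0]]
-0.019 [[293.0, 274.0], [293.0, 298.0], [345.0, 274.0], [345.0, 297.0]]
-0.03 [[291.0, 281.0], [292.0, 306.0], [347.0, 281.0], [346.0, 306.0]]
-0.04 [[290.0, 289.0], [291.0, 315.0], [348.0, 289.0], [348.0, 315.0]]
-0.05 [[288.0, 298.0], [289.0, 325.0], [350.0, 298.0], [349.0, 325.0]]
(array([0.42167082, 0.3119816 ], dtype=float32), [np.float32(0.039201513), np.float32(0.07187306)], np.float32(1.5637614))
[[166.55749542 278.46461302]]
[[238.17046424 133.2892255 ]
 [239.54669697 156.32574972]]
[238 133]
```

View pics/s3.png

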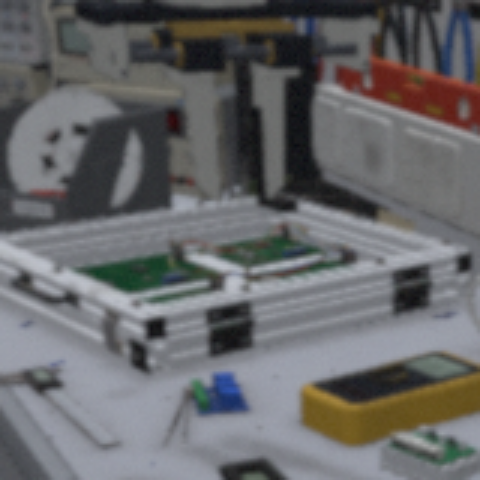

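Both views put the real fingertips roughly 30–35 mm short of the reported TCP. I'll find the tip height by touch: straddle the meter with open fingers and lower gently onto the bench.

drive_tool(steps=[[0.075, 0, 0, 0.03, 0, 0, 0], [0.075, 0, 0, 0.03, 0, 0, 0], [0.075, 0, 0, 0.03, 0, 0, 0], [0.075, 0, 0, 0.03, 0, 0, 0], [0.075, 0, -0.001, 0.03, 0, 0, 0], [0.075, 0, 0, 0.02, 0, 0, 0], [0.075, 0, 0, 0.018, 0, 0, 0], [0.075, 0, 0, 0.008, 0, 0, 0], [0.075, 0, 0, 0.004, 0, 0, 0], [0.075, 0, 0, 0, 0, 0, 0]])

```text
t: 6.38
tcp_pos: [0.4216, 0.3116, -0.0004]
tcp_rot: [3.141, -0.033, -0.002]
contact_force: [-0.9, 0.1, -0.7]
opening: 0.0746
```

drive_tool(steps=[[0.075, 0, 0, 0.004, 0, 0, 0], [0.075, 0, 0, 0.004, 0, 0, 0], [0.075, 0, 0, 0, 0, 0, 0]])

```text
t: 6.63
tcp_pos: [0.422, 0.3118, -0.0079]
tcp_rot: [-3.141, 0.033, -0.0]
contact_force: [-0.3, -0.0, -0.2]
opening: 0.0751
```

```bash
python3 - <<'E'
from h import *
c=optics.grab_frame("wrist"); save(c,"w4.png"); togo([.4217,.3118,-.01],-.007)
s=telemetry.observe(); M=R.from_rotvec(s["tcp_rot"]).as_matrix(); T=np.array(s["tcp_pos"])
for dz in (0,-.01,-.019,-.03,-.04): print(dz,proj(c,[T+M@[x,y,dz] for x in (-.0375,.0375) for y in(-.0075,.0075)]).round().tolist())
i=c["img"][190:370,190:450,::-1]; cv2.imwrite("pics/w4c.png",cv2.resize(i,None,fx=3,fy=3))
E
```

```text
tcp [ 0.4219  0.3119 -0.0077] tilt [ 0.  0. -1.] togo tool [-0.0002  0.0001  0.0023]
turn about tool z -0.014 F [0.49 0.28 0.04] op 0.0749604284028396 t 6.6833
0 [[259.0, 263.0], [260.0, 285.0], [380.0, 263.0], [379.0, 285.0]]
-0.01 [[256.0, 268.0], [258.0, 292.0], [383.0, 268.0], [381.0, 292.0]]
-0.019 [[253.0, 274.0], [255.0, 298.0], [386.0, 274.0], [384.0, 298.0]]
-0.03 [[250.0, 282.0], [251.0, 307.0], [389.0, 282.0], [388.0, 307.0]]
-0.04 [[246.0, 290.0], [248.0, 316.0], [393.0, 290.0], [391.0, 316.0]]
```

View pics/w4c.png

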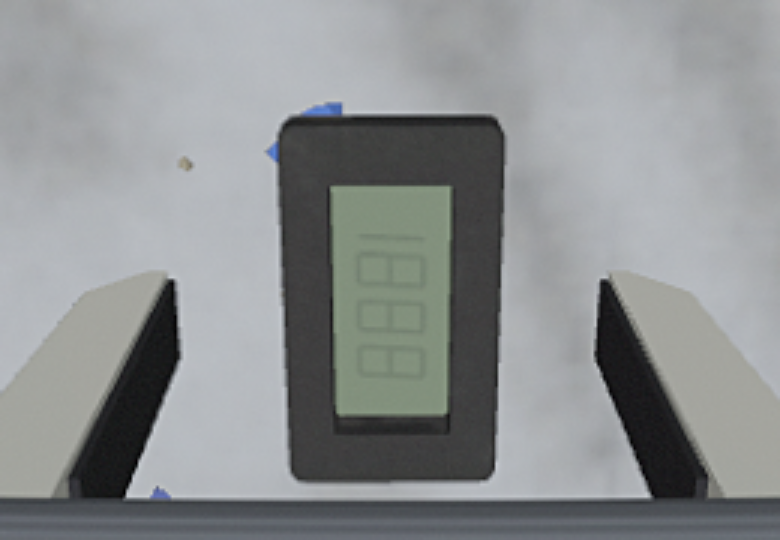

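The fingertips show at (248,283) to (250,309), which puts them 31 mm behind the reported TCP. They are now about 23 mm above the bench, so I'll go down 11.5 mm and grip.

drive_tool(steps=[[0.075, 0, 0, 0.005, 0, 0, 0], [0.075, 0, 0, 0.004, 0, 0, 0], [0.075, 0, 0, 0.0025, 0, 0, 0], [0.03, 0, 0, 0, 0, 0, 0], [0.03, 0, 0, 0, 0, 0, 0], [0.03, 0, 0, 0, 0, 0, 0], [0.03, 0, 0, 0, 0, 0, 0], [0.03, 0, 0, 0, 0, 0, 0], [0.03, 0, 0, 0, 0, 0, 0], [0.03, 0, 0, 0, 0, 0, 0]], grip_force=25)

```text
t: 7.52
tcp_pos: [0.422, 0.3119, -0.0192]
tcp_rot: [-3.141, 0.033, -0.0]
contact_force: [-0.1, -0.4, 0.6]
opening: 0.0398
```

drive_tool(steps=[[0.03, 0, 0, -0.004, 0, 0, 0], [0.03, 0, 0, -0.015, 0, 0, 0], [0.03, 0, 0, -0.03, 0, 0, 0], [0.03, 0, 0, -0.035, 0, 0, 0], [0.03, 0, 0, -0.035, 0, 0, 0], [0.03, 0, 0, -0.035, 0, 0, 0], [0.03, 0, 0, -0.02, 0, 0, 0], [0.03, 0, 0, 0, 0, 0, 0]])

```text
t: 8.18
tcp_pos: [0.4232, 0.3127, 0.1602]
tcp_rot: [-3.138, 0.033, -0.009]
contact_force: [0.2, 0.7, -0.0]
opening: 0.0397
```

```bash
python3 - <<'E'
from h import *
c=optics.grab_frame("wrist"); save(c,"w5.png"); togo([.54,-.18,.15],1.849-np.pi/2)
print(R.from_rotvec(telemetry.observe()["tcp_rot"]).as_matrix().round(3).tolist())
E
```

```text
tcp [0.4227 0.3123 0.1573] tilt [ 0.003  0.002 -1.   ] togo tool [0.1276 0.4898 0.0066]
turn about tool z -0.299 F [-1.38 -0.94 -1.23] op 0.03939311638219302 t 8.2333
[[1.0, -0.021, 0.003], [-0.021, -1.0, 0.002], [0.003, -0.002, -1.0]]
```

The grip reads 39.7 mm and holds after the lift. Next I'll carry the meter past the nest so the wrist camera can see the recess.

drive_tool(steps=[[0.03, 0.0055, 0.02, -0.005, 0, 0, 0], [0.03, 0.0105, 0.039, -0.005, 0, 0, 0], [0.03, 0.0105, 0.039, -0.005, 0, 0, 0], [0.03, 0.0105, 0.039, -0.005, 0, 0, 0], [0.03, 0.0105, 0.039, -0.005, 0, 0, 0], [0.03, 0.0105, 0.039, 0, 0, 0, 0], [0.03, 0.0105, 0.039, 0, 0, 0, 0], [0.03, 0.0105, 0.039, 0, 0, 0, 0], [0.03, 0.0105, 0.039, 0, 0, 0, 0], [0.03, 0.0105, 0.039, 0, 0, 0, 0]])

```text
t: 9.07
tcp_pos: [0.5136, -0.0632, 0.1783]
tcp_rot: [-3.141, 0.033, 0.002]
contact_force: [0.1, 0.4, -0.2]
opening: 0.0395
```

drive_tool(steps=[[0.03, 0.0105, 0.039, 0, 0, 0, 0], [0.03, 0.0105, 0.039, 0, 0, 0, 0], [0.03, 0.0105, 0.039, 0, 0, 0, 0], [0.03, 0.0105, 0.039, 0, 0, 0, 0], [0.03, 0.0065, 0.029, 0, 0, 0, 0], [0.03, 0, 0, 0, 0, 0, -0.1], [0.03, 0, 0, 0, 0, 0, -0.1], [0.03, 0, 0, 0, 0, 0, -0.1], [0.03, 0, 0, 0, 0, 0, 0], [0.03, 0, 0, 0, 0, 0, 0]])

```text
t: 9.9
tcp_pos: [0.5583, -0.247, 0.1784]
tcp_rot: [-3.111, -0.432, 0.002]
contact_force: [0.2, 0.2, -0.9]
opening: 0.0396
```

```bash
python3 - <<'E'
from h import *
c=optics.grab_frame("wrist"); save(c,"w6.png"); togo([.54,-.18,.15],1.849-np.pi/2)
for f in (models.pinpoint,models.look_for):
    for d in f(c,"nest_recess")[:2]: print(d["score"],d["position"],unproj(c,d["position"],.034))
t=optics.grab_frame("top")
for d in models.pinpoint(t,"nest_recess")[:2]: print("top",d["score"],d["position"],unproj(t,d["position"],.034))
E
```

```text
tcp [ 0.5585 -0.247   0.1787] tilt [-0.001  0.    -1.   ] togo tool [ 0.0005 -0.0695  0.0288]
turn about tool z -0.003 F [-0.15 -0.76 -0.41] op 0.03988649931874372 t 9.95
0.92 [315.9, 148.8] [[ 0.53534327 -0.17822467  0.034     ]]
0.68 [315.8, 126.0] [[ 0.52948687 -0.15771757  0.034     ]]
top 0.86 [436.4, 212.0] [[ 0.54118172 -0.18413587  0.034     ]]
```

View pics/w6.png

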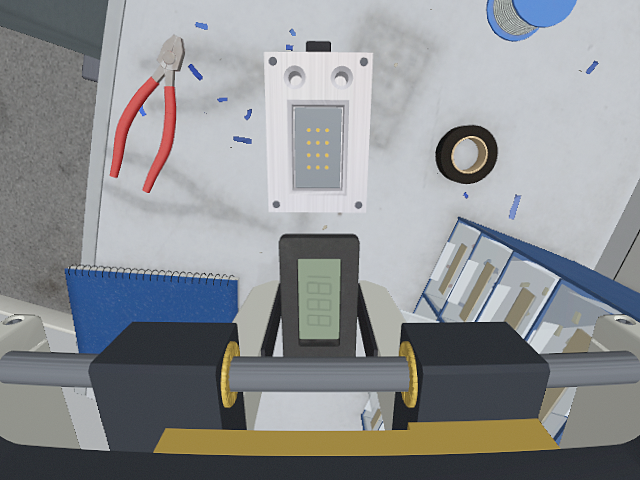

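The nest is at (318,132) and its recess mouth spans (288,101)–(349,193). The meter is held level, with its face at (319,298). Working out the offset between them.

```bash
python3 - <<'E'
from h import *
c=optics.grab_frame("wrist"); s=telemetry.observe(); M=R.from_rotvec(s["tcp_rot"]).as_matrix(); T=np.array(s["tcp_pos"])
for q in ([(264,53),(373,53),(367,212),(267,212)],[(288,101),(349,101),(347,193),(291,193)]):
    w=unproj(c,q,.034)[:,:2]; ce,l,a=rect(w); print(ce.round(4),np.round(l,4),"angle",a.round(3))
    print([np.round(np.hypot(*(w[(i+1)%4]-w[i])),4) for i in range(4)])
    d=[w[3]-w[0],w[2]-w[1]]; print("side angles",[np.round(np.arctan2(v[1],v[0])%np.pi,3) for v in d],[np.round((np.arctan2(v[1],v[0])+np.pi/2)%np.pi,3) for v in (w[1]-w[0],w[2]-w[3])])
for h in (.037,.04,.043):
    w=unproj(c,[(280,236),(358.5,236),(355,357),(283,357)],T[2]+h); print(h,((w-T)@M).round(4).tolist(), (((w-T)@M).mean(0)).round(4))
i=c["img"][:,:,::-1]; cv2.imwrite("pics/w7.png",np.hstack([cv2.resize(i[40:220,250:390],None,fx=2.9,fy=2.9,interpolation=2),cv2.resize(i[225:365,265:370],(391,522),interpolation=2)]))
E
```

```text
[ 0.5343 -0.1667] [0.1003 0.1493] angle 1.847
[np.float64(0.1003), np.float64(0.1493), np.float64(0.103), np.float64(0.1494)]
side angles [np.float64(1.829), np.float64(1.847)] [np.float64(1.848), np.float64(1.848)]
[ 0.5383 -0.1773] [0.0578 0.0876] angle 1.848
[np.float64(0.0578), np.float64(0.0876), np.float64(0.0567), np.float64(0.0877)]
side angles [np.float64(1.86), np.float64(1.848)] [np.float64(1.848), np.float64(1.848)]
0.037 [[-0.0194, -0.0352, -0.037], [0.0192, -0.0352, -0.037], [0.0198, 0.0346, -0.037], [-0.0202, 0.0346, -0.037]] [-0.0002 -0.0003 -0.037 ]
0.04 [[-0.0191, -0.036, -0.04], [0.0189, -0.036, -0.04], [0.0194, 0.0325, -0.04], [-0.0199, 0.0325, -0.04]] [-0.0002 -0.0018 -0.04  ]
0.043 [[-0.0187, -0.0369, -0.043], [0.0185, -0.0369, -0.043], [0.019, 0.0303, -0.043], [-0.0195, 0.0303, -0.043]] [-0.0002 -0.0033 -0.043 ]
```

View pics/w7.png

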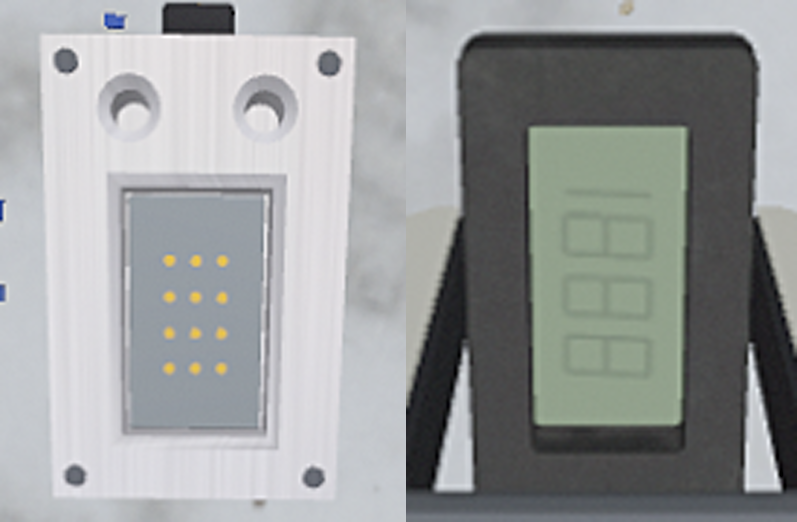

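The recess centre is (0.538, -0.1785) at yaw 1.848, and the meter is centred in the grip. Its underside is at TCP z + 19 mm. I'll move over the recess and go down to just above the pad.

drive_tool(steps=[[0.03, -0.001, -0.0235, 0, 0, 0, 0], [0.03, 0, -0.024, 0, 0, 0, 0], [0.03, 0, -0.024, 0.02, 0, 0, 0], [0.03, 0, 0, 0.03, 0, 0, 0], [0.03, 0, 0, 0.03, 0, 0, 0], [0.03, 0, 0, 0.03, 0, 0, 0], [0.03, 0, 0, 0.03, 0, 0, 0], [0.03, 0, 0, 0.012, 0, 0, 0], [0.03, 0, 0, 0.004, 0, 0, 0], [0.03, 0, 0, 0, 0, 0, 0]])

```text
t: 11.03
tcp_pos: [0.538, -0.1787, 0.0237]
tcp_rot: [-3.111, -0.436, 0.001]
contact_force: [-0.5, 0.4, -0.5]
opening: 0.0397
```

```bash
python3 - <<'E'
from h import *
c=optics.grab_frame("wrist"); togo([.538,-.1785,.0095],.277)
i=c["img"][:,:,::-1]; cv2.imwrite("pics/w8.png",cv2.resize(i[160:380,190:450],None,fx=2.5,fy=2.5,interpolation=2))
E
```

```text
tcp [ 0.5386 -0.179   0.0249] tilt [ 0.001 -0.    -1.   ] togo tool [-0.0005 -0.0006  0.0154]
turn about tool z 0.002 F [ 0.04  0.19 -0.17] op 0.039801164169323354 t 11.0833
```

View pics/w8.png

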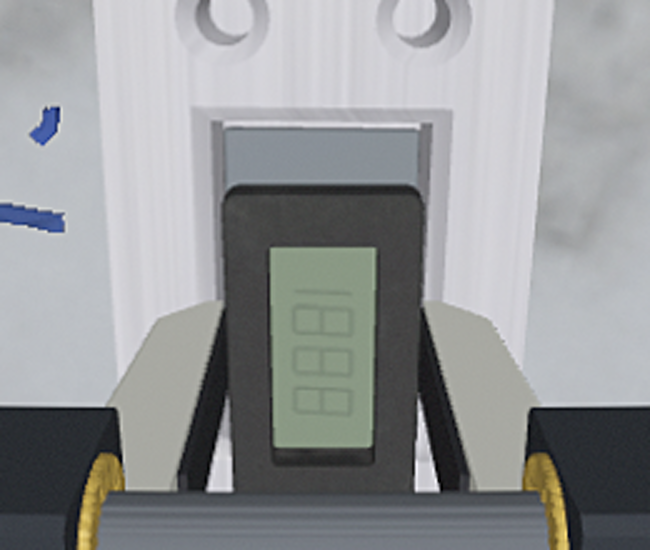

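Laterally the meter (222–424) is centred in the recess mouth (190–453). I'll check the lengthwise offset before lowering.

```bash
python3 - <<'E'
from h import *
c=optics.grab_frame("wrist"); s=telemetry.observe(); M=R.from_rotvec(s["tcp_rot"]).as_matrix(); T=np.array(s["tcp_pos"])
for n,x,y,z in (("mouth",321.5,107,.034),("wall/pad far",321.5,125,.029),("meter",323,187,T[2]+.0392)): print(n,((unproj(c,[(190+x/2.5,160+y/2.5)],z)-T)@M).round(4))
print(T)
E
```

```text
mouth [[-0.0007 -0.0468 -0.0085]]
wall/pad far [[-0.0007 -0.0417 -0.0035]]
meter [[-0.0003 -0.0367 -0.0392]]
[ 0.53893722 -0.17907696  0.02554362]
```

Aligned to within about 1 mm. Lowering slowly onto the pad.

drive_tool(steps=[[0.03, 0, -0.0005, 0.005, 0, 0, 0], [0.03, 0, 0, 0.004, 0, 0, 0], [0.03, 0, 0, 0.003, 0, 0, 0], [0.03, 0, 0, 0, 0, 0, 0], [0.03, 0, 0, 0, 0, 0, 0]])

```text
t: 11.55
tcp_pos: [0.5378, -0.1782, 0.0116]
tcp_rot: [-3.111, -0.437, 0.0]
contact_force: [0.7, 0.6, -0.0]
opening: 0.0396
```

drive_tool(steps=[[0.03, 0, 0, 0.001, 0, 0, 0], [0.03, 0, 0, 0, 0, 0, 0]])

```text
t: 11.72
tcp_pos: [0.538, -0.1782, 0.0107]
tcp_rot: [3.111, 0.437, 0.0]
contact_force: [0.7, -0.7, 0.0]
opening: 0.0396
```

drive_tool(steps=[[0.03, 0, 0, 0.0015, 0, 0, 0], [0.03, 0, 0, 0, 0, 0, 0]])

```text
t: 11.88
tcp_pos: [0.5379, -0.1782, 0.009]
tcp_rot: [-3.111, -0.437, 0.0]
contact_force: [0.4, -0.3, -0.0]
opening: 0.0398
```

drive_tool(steps=[[0.03, 0, 0, 0.001, 0, 0, 0], [0.03, 0, 0, 0, 0, 0, 0]])

```text
t: 12.05
tcp_pos: [0.5379, -0.1782, 0.0082]
tcp_rot: [3.111, 0.437, 0.0]
contact_force: [-0.5, 0.7, 1.7]
opening: 0.0399
```

drive_tool(steps=[[0.03, 0, 0, 0.001, 0, 0, 0], [0.03, 0, 0, 0, 0, 0, 0]])

```text
t: 12.22
tcp_pos: [0.538, -0.1782, 0.0073]
tcp_rot: [3.111, 0.437, 0.0]
contact_force: [-2.2, -0.1, 4.8]
opening: 0.039
```

Contact at 4.8 N, so the meter is on the pad. Releasing and rising.

drive_tool(steps=[[0.075, 0, 0, 0, 0, 0, 0], [0.075, 0, 0, 0, 0, 0, 0], [0.075, 0, 0, 0, 0, 0, 0], [0.075, 0, 0, 0, 0, 0, 0], [0.075, 0, 0, -0.005, 0, 0, 0], [0.075, 0, 0, -0.02, 0, 0, 0], [0.075, 0, 0, -0.03, 0, 0, 0], [0.0, 0, 0, -0.02, 0, 0, 0], [0.0, 0, 0, 0, 0, 0, 0], [0.0, 0, 0, 0, 0, 0, 0]])

```text
t: 13.05
tcp_pos: [0.5385, -0.1784, 0.0835]
tcp_rot: [3.11, 0.437, 0.003]
contact_force: [0.1, -0.1, -0.7]
opening: 0.0594
```

drive_tool(steps=[[0.0, 0, 0, 0, 0, 0, 0], [0.0, 0, 0, 0, 0, 0, 0], [0.0, 0, 0, 0, 0, 0, 0], [0.0, 0, 0, 0, 0, 0, 0], [0.0, 0, 0, 0, 0, 0, 0], [0.0, 0, 0, 0, 0, 0, 0], [0.0, 0, 0, 0, 0, 0, 0], [0.0, 0, 0, 0, 0, 0, 0]])

```text
t: 13.72
tcp_pos: [0.5379, -0.1782, 0.0821]
tcp_rot: [-3.111, -0.437, 0.0]
contact_force: [-0.7, -0.6, 0.3]
opening: 0.0068
```

```bash
python3 - <<'E'
from h import *
c=optics.grab_frame("wrist"); save(c,"w9.png"); s=telemetry.observe(); M=R.from_rotvec(s["tcp_rot"]).as_matrix(); T=np.array(s["tcp_pos"]); togo([.538,-.1782,.02],.277)
for d in models.silhouettes(c,"meter_center")[:1]:
    h=cv2.convexHull(cv2.findNonZero(d["pixels"].astype(np.uint8))).reshape(-1,2); print(d["score"],np.round(d["position"]),h.min(0),h.max(0))
    print(rect(cv2.boxPoints(cv2.minAreaRect(unproj(c,h,.047)[:,:2].astype(np.float32)))))
for d in models.pinpoint(c,"meter_center")[:2]: print(d["score"],d["position"],unproj(c,d["position"],.037))
E
```

```text
tcp [ 0.5379 -0.1783  0.0822] tilt [-0. -0. -1.] togo tool [ 0.0001 -0.      0.0622]
turn about tool z 0.002 F [-0.71  0.36 -0.04] op 0.0031152968780135217 t 13.7667
0.87 [319. 244.] [291 205] [347 300]
(array([ 0.5372787 , -0.17746744], dtype=float32), [np.float32(0.040618427), np.float32(0.07290644)], np.float32(1.8360752))
0.96 [318.8, 252.6] [[ 0.53784807 -0.17934452  0.037     ]]
```

View pics/w9.png

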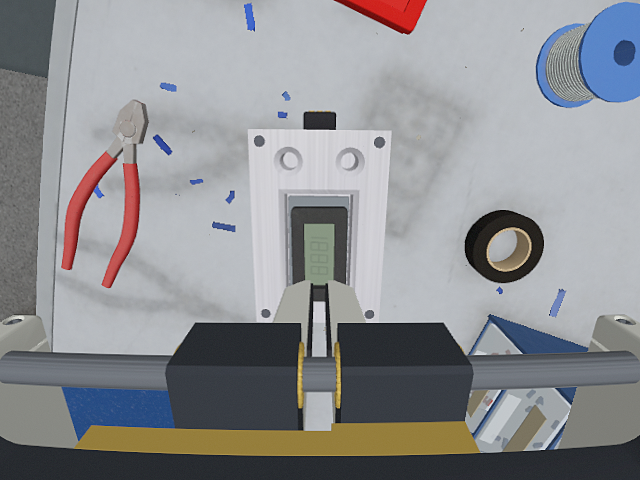

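The meter (319,250) lies centred in the recess at (0.5375, -0.178), yaw 1.84 against 1.848 for the nest, and the fingers are shut above it. Pressing down.

drive_tool(steps=[[0, 0, 0, 0.02, 0, 0, 0], [0, 0, 0, 0.025, 0, 0, 0], [0, 0, 0, 0.012, 0, 0, 0], [0, 0, 0, 0.004, 0, 0, 0], [0, 0, 0, 0.002, 0, 0, 0], [0, 0, 0, 0.002, 0, 0, 0], [0, 0, 0, 0, 0, 0, 0]])

```text
t: 14.45
tcp_pos: [0.5383, -0.1784, 0.0179]
tcp_rot: [3.111, 0.437, 0.001]
contact_force: [-0.4, -0.9, 0.4]
opening: 0.0006
```

drive_tool(steps=[[0, 0, 0, 0.002, 0, 0, 0], [0, 0, 0, 0.002, 0, 0, 0], [0, 0, 0, 0.002, 0, 0, 0], [0, 0, 0, 0, 0, 0, 0]])

```text
t: 14.78
tcp_pos: [0.5384, -0.1784, 0.0116]
tcp_rot: [3.11, 0.437, 0.002]
contact_force: [1.3, -1.1, 2.9]
opening: 0.0005
```

drive_tool(steps=[[0, 0, 0, 0.002, 0, 0, 0], [0, 0, 0, 0.002, 0, 0, 0], [0, 0, 0, 0, 0, 0, 0]])

```text
t: 15.03
tcp_pos: [0.5382, -0.1783, 0.0074]
tcp_rot: [3.111, 0.437, 0.001]
contact_force: [1.5, -0.2, 2.8]
opening: 0.0004
```

drive_tool(steps=[[0, 0, 0, 0.002, 0, 0, 0], [0, 0, 0, 0.002, 0, 0, 0], [0, 0, 0, 0, 0, 0, 0]])

```text
t: 15.28
tcp_pos: [0.5381, -0.1783, 0.0032]
tcp_rot: [3.111, 0.437, 0.001]
contact_force: [2.5, -0.0, 1.8]
opening: 0.0004
```

drive_tool(steps=[[0, 0, 0, 0.001, 0, 0, 0], [0, 0, 0, 0.001, 0, 0, 0], [0, 0, 0, 0, 0, 0, 0]])

```text
t: 15.53
tcp_pos: [0.5381, -0.1783, 0.0017]
tcp_rot: [3.111, 0.437, 0.001]
contact_force: [0.6, -0.8, 7.8]
opening: -0.0
```

drive_tool(steps=[[0, 0, 0, 0.001, 0, 0, 0], [0, 0, 0, 0.0005, 0, 0, 0], [0, 0, 0, 0, 0, 0, 0]])

```text
t: 15.78
tcp_pos: [0.5383, -0.1784, 0.0016]
tcp_rot: [3.111, 0.437, 0.001]
contact_force: [-8.4, 3.2, 22.8]
opening: 0.0004
```

drive_tool(steps=[[0, 0, 0, 0.001, 0, 0, 0], [0, 0, 0, 0, 0, 0, 0]])

```text
t: 15.95
tcp_pos: [0.5384, -0.1785, 0.0014]
tcp_rot: [3.11, 0.437, 0.002]
contact_force: [-11.1, 4.1, 32.4]
opening: 0.0005
```

A hard stop at TCP z = 1.5 mm, with force rising to 32 N, matches the pad's end stop and a flush face. Retreating.

drive_tool(steps=[[0, 0, 0, -0.003, 0, 0, 0], [0, 0, 0, -0.01, 0, 0, 0], [0, 0, 0, -0.025, 0, 0, 0], [0, 0, 0, -0.035, 0, 0, 0], [0, 0, 0, -0.035, 0, 0, 0], [0, 0, 0, -0.025, 0, 0, 0], [0, 0, 0, 0, 0, 0, 0], [0, 0.02, 0, 0, 0, 0, 0]])

```text
t: 16.62
tcp_pos: [0.5563, -0.1735, 0.134]
tcp_rot: [3.11, 0.435, 0.003]
contact_force: [-1.4, 0.6, -0.1]
opening: 0.0009
```

drive_tool(steps=[[0, 0, 0.025, 0, 0, 0, 0], [0, 0, 0.03, 0, 0, 0, 0], [0, 0, 0.015, 0, 0, 0, 0], [0, 0, 0, 0, 0, 0, 0], [0, 0, 0, 0, 0, 0, 0]])

```text
t: 17.03
tcp_pos: [0.576, -0.2402, 0.1309]
tcp_rot: [-3.11, -0.435, 0.002]
contact_force: [0.8, -0.5, 0.1]
opening: 0.0005
```

```bash
python3 - <<'E'
from h import *
togo([.538,-.1782,.1],.277)
for n in ("wrist","top"):
    c=optics.grab_frame(n); save(c,n+"_end.png")
    for d in models.silhouettes(c,"meter_center")[:3]:
        h=cv2.convexHull(cv2.findNonZero(d["pixels"].astype(np.uint8))).reshape(-1,2)
        ce,l,a=rect(cv2.boxPoints(cv2.minAreaRect(unproj(c,h,.034)[:,:2].astype(np.float32)))); print(n,round(d["score"],2),np.round(d["position"]),ce.round(4),np.round(l,4),a.round(3))
    for d in models.pinpoint(c,"nest_recess")[:1]: print("nest",d["score"],unproj(c,d["position"],.034))
E
```

```text
tcp [ 0.576  -0.2402  0.1309] tilt [-0.001  0.001 -1.   ] togo tool [-0.0195 -0.07    0.031 ]
turn about tool z 0.001 F [ 0.76 -0.47  0.05] op 0.0004930989217447611 t 17.0333
wrist 0.85 [294. 151.] [ 0.5375 -0.1789] [0.0398 0.0717] 1.849
top 0.94 [339. 230.] [0.5237 0.0116] [0.0414 0.0735] 3.013
top 0.84 [433. 214.] [ 0.5401 -0.1784] [0.0411 0.0724] 1.871
nest 0.87 [[ 0.53621819 -0.18170898  0.034     ]]
```

```bash
python3 -c "
from h import *
print(r.job_done())"
```

```text
the job is handed in; nothing more can be done
None
```

The black LCD panel meter is in the nest's rectangular recess, display up and pressed to the pad's end stop. I released it and handed the job in at about 17 s of the 40 s allowed.

- **Final position:** the wrist camera puts the meter at (0.5375, -0.1789), yaw 1.849. The recess is at about (0.538, -0.1785), yaw 1.848. The networks' own recess and top-camera estimates differed from this by about 3–4 mm and 0.02 rad.
- **Flush:** the pad slid, then stopped hard with the force rising to 32 N. The outline, scaled as if the face were at nest-top height, came out 39.8 x 71.7 mm against a true 40 x 72 mm, which fits a flush face. I did not measure the pad travel directly, and my 12 views were used up, so the last checks are numeric only.
- **Clear of the work:** the gripper ended about 0.13 m up and to one side, with no contact force beyond sensor noise.
- **What went wrong:** the first grasp closed above the meter, because the fingertips sit about 31 mm short of the reported TCP. I measured that offset from the wrist picture and allowed for it from then on; the meter had not moved noticeably. The red look-alike was left alone.

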